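Clip the shaker's lock pin

TASK

The upright lock pin on the laboratory shaker has lost its retaining clip: pick up the R-clip by its orange grip from the blue-grey mat, feed its straight leg through the cross hole of the pin (feel for it, the pin stands higher than fully down) and push until the bow has sprung over the pin and sits round it, then let go so that the clip stays there. Push gently, never with more than about 25 N on the shaker or its pin, and do not disturb the red-capped jar, the glass beaker or the pipette tip box.

Things in the scene. Friction and masses are not known exactly. Their poses are not given: they have to be found in the camera images.
- shaker: light grey platform shaker, fixed, 330 x 370 mm; origin on the bench under its centre; its x axis points from its front (control panel, towards the robot) to its back, z up. Its flat aluminium platform (300 x 340 mm) has its top 105 mm above the bench; two clamped flasks stand on it 75 mm behind the centre, 105 mm to each side, up to 220 mm above the bench. It carries the pin.
- collar (a point): middle of the top of the dark collar (40 mm wide, 7 mm high) on the platform, out of which the upright steel lock pin rises on the same axis. Pin: 22 mm round; its flat top is 14 mm above the centre of its cross hole. It is stuck at an unknown height, 6 to 24 mm above fully down, and pushes under 35 N do not move it.
- hole (a point): centre of the pin's cross hole IF the pin were fully down (28 mm above the platform, 125 mm in front of the shaker's centre); axes as the shaker's. The real hole centre lies 6 to 24 mm straight above this point (not measured). The hole is 7.5 mm square, runs right through the pin along the shaker's x axis, and each mouth is flared sideways (not upward or downward) to 10 mm over its outer 2 mm.
- clip_grip (a point): centre of the R-clip's orange grip, a block 24 mm long (x), 14 wide (y), 34 high (z); x points along the leg to its tip, z up. The 5 mm wire's axis lies 14.5 mm below this point. The straight leg leaves the middle of the grip along +x; a wire loop reaches 31 mm behind. The clip (about 46 g) lies flat on the mat, leg roughly away from the robot.
- clip_seat (a point): point on the leg's axis where the pin's axis belongs when the clip is home: 42 mm ahead (+x) of the grip's centre, 14.5 mm below it; axes as clip_grip
- clip_tip (a point): blunt end of the straight leg, 76.5 mm ahead of the grip's centre, 14.5 mm below it; axes as clip_grip
- bow_end (a point): flared free end of the clip's springy bow, level with the leg, 68 mm ahead of the grip's centre and 15 mm to its +y side. From the grip the bow curves round the seat on the +y side, then narrows to 5.5 mm from the leg (wire axes) 11 mm ahead of the seat, then flares out.
- clip_bow (a joint): how far the bow is sprung outward, rad: 0 free, about 0.035 when home round the pin, about 0.15 while its narrow part is forced over the pin. That takes roughly 4 to 9 N along the leg, then the force falls (even pulls) as it snaps in; about 45 mm of travel from the tip reaching the pin's face to home.
- jar: white jar with a red cap, 52 mm across, 85 mm high, loose bystander; origin at the centre of its underside
- beaker: glass beaker, 68 mm across, 85 mm high, loose bystander; origin at the centre of its underside
- tipbox: pipette tip box, blue with a clear top, 120 x 85 x 67 mm, loose bystander; origin at the centre of its underside
- pad: blue-grey mat on which the clip lies, 170 x 150 x 4 mm, fixed; origin at the centre of its underside

How it is judged (in metres and radians):
On the way:
1. the leg is in the pin's hole and the bow is being sprung outward by the pin (horizontal distance between clip_seat and hole below 0.024 m and y of clip_seat in the frame of hole between -0.006 and 0.006 m and z of clip_seat in the frame of hole between -0.002 and 0.028 m and angle between the x axis of clip_seat and the x axis of hole, either way round below 0.25 rad and value of joint clip_bow above 0.08 rad), for 0.05 s.
At the end, for the whole second after the job is handed in: The clip hangs released on the pin: its leg is through the cross hole (seat point within 5 mm of the pin's axis along the hole and 4 mm across it, at the height of the hole, leg within 0.3 rad of the hole's direction) and its bow has sprung back and clasps the pin (0.008 to 0.07 rad open) (x of clip_seat in the frame of hole between -0.005 and 0.005 m and y of clip_seat in the frame of hole between -0.004 and 0.004 m and z of clip_seat in the frame of hole between -0.002 and 0.028 m and angle between the x axis of clip_seat and the x axis of hole, either way round below 0.3 rad and value of joint clip_bow between 0.008 and 0.07 rad); the robot touches nothing.
It fails at once if the shaker or its pin is loaded with more than 30 N in all (push plus the squeeze of the bow) (contact force between shaker and anything else above 30 N).
It fails at once if the jar is knocked over or moved more than 30 mm (distance of jar from where it was at the start of the episode above 0.03 m or angle between jar's own z axis and vertical above 0.4 rad).
It fails at once if the beaker is knocked over or moved more than 30 mm (distance of beaker from where it was at the start of the episode above 0.03 m or angle between beaker's own z axis and vertical above 0.4 rad).
It fails at once if the tip box is knocked over or moved more than 30 mm (distance of tipbox from where it was at the start of the episode above 0.03 m or angle between tipbox's own z axis and vertical above 0.4 rad).
It also fails if it takes over 64 s, if anything falls off the work surface, if the arm or the gripper's body presses on something with over 40 N, if the wrist force passes 120 N, or if a joint passes its speed limit or range.

ROBOT

A 6-joint arm with a two-finger parallel gripper is mounted at the origin on the work surface. World frame = base frame: x ahead of the robot, y to its left, z up, the work surface at z = 0. Lengths are in mm, angles in rad, forces in N, time in s.
With the tool pointing down it reaches from about 350 to 975 mm from the base axis. Payload 7.1 kg.
Tool frame: the origin (TCP) lies at the centre of the arm's flange, where the gripper is bolted on; the fingertips stand 182 mm ahead of it and the grasp point (between the pads) lies 163 mm ahead of it; z points along the fingers, y is the line along which they close (so a half turn about z gives the same grasp; the last joint's range is limited). The gripper opens to 88 mm and grips with 3 to 60 N. Pads are 20 mm wide; open, the fingers measure 115 mm over their backs; the gripper's body (75 mm by 178 mm) begins 61 mm behind the grasp point.
Start: joints at [1.114, 0.423, 1.63, -0, 1.089, -0.019], TCP at [264.936, 566.053, 404.675] pointing down, gripper open.
Joint ranges: [-3, 3], [-0.9, 2.11], [0.09, 2.58], [-1.31, 4.45], [0.11, 2.69], [-2.54, 2.54]. Speed limits (rad/s): [2.39, 2.39, 3.01, 3.14, 3.14, 3.14].

INTERFACE

Orientations are given as a rotation vector (axis times angle).
In Python, from workcell import readout, get_image, ctrl gives the robot as it stands.
- The arm moves only by the tool step_arm, never from a script. Its argument "targets" is a list that holds one entry, the list of rows, each a list of 7 numbers: the shift along the world's x, y, z as a fraction of full scale, then the turn, a rotation vector about the world's x, y, z as a fraction of full scale, then the opening, from 0 (shut) to 1 (fully open). In form: [[[dx, dy, dz, wx, wy, wz, claw], ...]]. A call has exactly 5 rows; each row shifts and turns the commanded pose from where the row before left it; what a row does not reach is not made up. Full scale, the value 1, is 0.05 m for a shift and 4 degrees for a turn. A row lasts 1/8 s, in which the tool goes at most 62.5 mm and 10.7 degrees, less where a joint would pass 70% of its speed; a pose out of reach is approached as far as the arm can. A call with a number of a shift or a turn outside -1 to 1 is refused whole. A call with a gripper value outside its range is refused whole. The fingers move at their own pace and stop on an object; the grip force is fixed at half the most. Time passes only in rows, so rows that do not move let the fingers close, or fill a call up. It gives the time, the measured TCP pose, the force, the opening and the grip force at its end, in the units of the state.
- readout.get_obs(): the state, without advancing time (a new reading comes with each control period).
- get_image(name): name is "side" or "top" or "wrist"; returns a dict with "pixels" (400x640x3 uint8, red, green, blue), "intrinsics" (3x3 intrinsics, pixels), "extrinsics" (4x4, takes a point from world to camera coordinates). Camera axes: x right, y down, z forward; pixel columns grow to the right and rows downward; lengths in mm; the calibration is good to about 2 mm. A picture is of the moment at which its call begins. There is no depth.
- ctrl.close_job(): hands the job in; it is judged then, once.
The state is a dict: "t": time; "qpos": joint angles; "qvel": joint speeds; "joint_torque": joint torques, N m; "ee_pos": TCP position; "orientation": TCP orientation; "ft_force": force on the tool from outside, world axes, zero at the start; "moment": the same for the moment, N m; "width": finger opening in mm; "grasp_force": force on a finger pad.
Only numpy, scipy, OpenCV 4.12 (cv2) and the standard library are available. Lean on these libraries where they do the work, as an engineer would, in place of code of your own. Each camera call takes 0.05 s, during which the arm holds its last target. There are 200 camera calls.

## Working session

There is one attempt and no reset: what is moved stays moved. The work goes in short steps, Python scripts to look and compute and a tool call to move; the robot and the scene stay as the last step left them, time stands still between calls to the robot, and variables do not carry over. Pictures are saved under pics/ and viewed, at most 10 in all, crops included, and the job is handed in when it is done.

Besides the shell and the picture viewer there is one more tool, called as name(argument=value, ...) on one line, values as JSON. step_arm: Moves the arm, as the interface text tells. Shift numbers are shares of 0.05 m and turn numbers shares of 4 degrees, none past 1 either way. Its arguments: {"type":"object","properties":{"targets":{"type":"array"}},"required":["targets"]}

```bash
ls; mkdir -p pics
cat > h.py <<'E'
import numpy as np, cv2
from workcell import readout, get_image, ctrl
def snap(n,f=None):
    d=get_image(n); 
    if f: cv2.imwrite('pics/'+f,d['pixels'][:,:,::-1]); np.savez('pics/'+f+'.npz',K=d['intrinsics'],T=d['extrinsics'],p=d['pixels'])
    return np.array(d['pixels']),np.array(d['intrinsics']),np.array(d['extrinsics'])
def ray(K,T,u,v):
    R=T[:3,:3];t=T[:3,3]
    return -R.T@t, R.T@np.linalg.solve(K,[u,v,1.])
def onplane(K,T,u,v,z):
    c,d=ray(K,T,u,v); return c+d*(z-c[2])/d[2]
def proj(K,T,p):
    q=K@(T[:3,:3]@np.array(p,float)+T[:3,3]); return q[:2]/q[2]
def two(r1,r2):
    A=np.zeros((3,3));b=np.zeros(3)
    for c,d in (r1,r2):
        d=d/np.linalg.norm(d);P=np.eye(3)-np.outer(d,d);A+=P;b+=P@c
    x=np.linalg.solve(A,b); return x,[np.linalg.norm(np.cross(x-c,d/np.linalg.norm(d))) for c,d in(r1,r2)]
E
python3 - <<'E'
from h import *
for n in('top','side'):
    p,K,T=snap(n,n+'1.png'); print(n,K.tolist(),(-T[:3,:3].T@T[:3,3]).round(),T[:3,:3].round(2).tolist())
o=readout.get_obs();print(o)
E
```

```text
pics
top [[409.3087307282713, 0.0, 325.7031655056666], [0.0, 409.3087307282713, 200.00063592435237], [0.0, 0.0, 1.0]] [ 354.  -72. 1108.] [[-0.01, -1.0, 0.01], [-0.99, 0.01, -0.17], [0.17, -0.01, -0.99]]
side [[421.7645260137432, 0.0, 325.415702417482], [0.0, 421.7645260137432, 201.49427065005946], [0.0, 0.0, 1.0]] [ -99. -830. 1072.] [[0.79, -0.61, 0.02], [-0.41, -0.56, -0.72], [0.45, 0.56, -0.69]]
{'t': 0.1, 'qpos': array([ 1.11398802e+00,  4.23792939e-01,  1.63058396e+00, -7.84883683e-06,
        1.08858637e+00, -1.90185939e-02]), 'qvel': array([-1.32669267e-04, -2.08000910e-03, -2.71720842e-03, -4.93664063e-04,
       -8.19681152e-05, -1.00201969e-04]), 'joint_torque': array([-4.23932051e-04, -5.45611382e+01, -2.74325180e+01,  6.43790164e-02,
        1.87388639e-02, -3.01835621e-05]), 'ee_pos': array([264.8448571 , 565.84909163, 403.97308404]), 'orientation': array([-6.82125515e-01, -3.06631990e+00,  2.09466876e-03]), 'ft_force': array([ 0.83161206, -0.07226309, -0.70903029]), 'moment': array([ 0.04953516, -0.03405124,  0.04476631]), 'grasp_force': 0.0, 'width': 88.12500501173592}
```

View pics/top1.png

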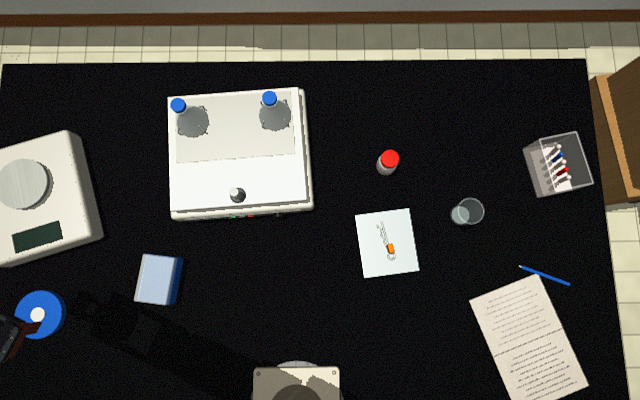

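View pics/side1.png

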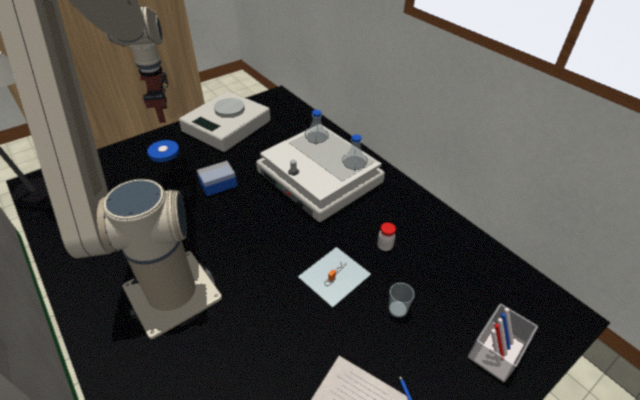

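The top view shows the orange grip at about (390,248) on the mat (385,242), and the pin at about (237,194) near the shaker's front edge. The jar is at (388,160) and the beaker at (468,211). The side view shows the same layout, with the grip at (332,276) and the pin at (293,167).

Run:
```python
from h import *
d={n:np.load(f'pics/{n}1.png.npz') for n in('top','side')}
r={}
for n,D in d.items():
    h=cv2.cvtColor(D['p'],cv2.COLOR_RGB2HSV)
    m=cv2.inRange(h,(6,150,120),(18,255,255)); x0,x1,y0,y1=(350,430,200,285) if n=='top' else (295,375,245,310)
    k=np.zeros_like(m);k[y0:y1,x0:x1]=m[y0:y1,x0:x1]
    v,u=np.nonzero(k);print(n,len(u),u.mean(),v.mean(),u.min(),u.max(),v.min(),v.max());r[n]=ray(D['K'],D['T'],u.mean(),v.mean())
print(two(r['top'],r['side']))
D=d['top'];print('grip top-plane',onplane(D['K'],D['T'],390,248,30))
g=D['p'].astype(int)
S=lambda n,x0,x1,y0,y1:cv2.resize(d[n]['p'][y0:y1,x0:x1,::-1],None,fx=5,fy=5,interpolation=cv2.INTER_CUBIC)
a=np.hstack([S('top',197,277,170,225),S('side',255,335,145,200)])
b=np.hstack([S('top',350,430,205,270),S('side',295,375,245,310)])
cv2.imwrite('pics/z1.png',np.vstack([a,b])[:600])
```

```text
top 43 390.3488372093023 248.1627906976744 387 393 244 252
side 34 331.29411764705884 274.0 329 334 271 279
(array([ 405.92543433, -249.65365409,   27.45600594]), [np.float64(0.4255065912375785), np.float64(0.42550659123765483)])
grip top-plane [ 406.6020911  -248.56261704   30.        ]
```

View pics/z1.png

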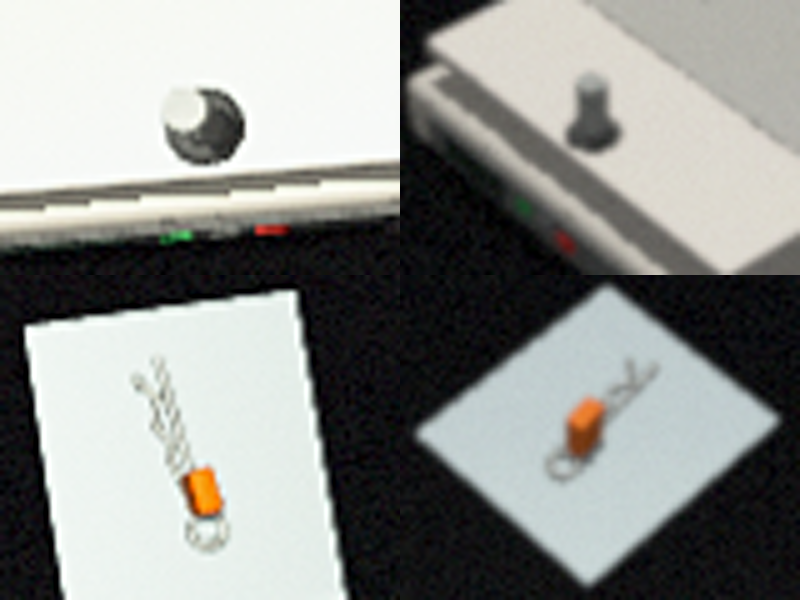

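Run:
```python
from h import *
d={n:np.load(f'pics/{n}1.png.npz') for n in('top','side')}
D=d['top'];S=d['side'];K,T=D['K'],D['T']
pt=two(ray(K,T,233.4,191.2),ray(S['K'],S['T'],293.2,161));print('pintop',pt)
ct=two(ray(K,T,237.7,194.8),ray(S['K'],S['T'],293.2,171.5));print('collar?',ct)
print('tip',onplane(K,T,381,222,6.5))
g=cv2.cvtColor(D['p'],cv2.COLOR_RGB2GRAY).astype(float)
P=[]
for u in range(180,300):
    if 222<u<252: continue
    c=g[196:222,u]; i=np.argmax(c<225)
    if i==0: continue
    f=(c[i-1]-225)/(c[i-1]-c[i]+1e-6); P.append((u,196+i-1+f))
P=np.array(P)
W=np.array([onplane(K,T,u,v,105)[:2] for u,v in P])
c=np.polyfit(W[:,1],W[:,0],1);r=W[:,0]-np.polyval(c,W[:,1]);k=abs(r)<2;c=np.polyfit(W[k,1],W[k,0],1)
print('front edge slope dx/dy',c,'yaw deg',np.degrees(np.arctan(-c[0])),k.sum(),W[[0,-1]])
for nm,cen in(('L',(178,105)),('R',(269,98))):pass
caps={}
for n,E,box in(('top',D,(165,80,300,115)),('side',S,(305,100,370,150))):
    h=cv2.cvtColor(E['p'],cv2.COLOR_RGB2HSV);m=cv2.inRange(h,(100,150,80),(125,255,255))
    k=np.zeros_like(m);x0,y0,x1,y1=box;k[y0:y1,x0:x1]=m[y0:y1,x0:x1]
    nn,_,st,ce=cv2.connectedComponentsWithStats(k)
    o=[ce[i] for i in range(1,nn) if st[i,4]>15];o.sort(key=lambda a:a[0]);caps[n]=o
q=[two(ray(K,T,*a),ray(S['K'],S['T'],*b)) for a,b in zip(caps['top'],caps['side'])]
print(q);v=q[0][0]-q[1][0];print('yaw caps',np.degrees(np.arctan2(-v[0],v[1])),np.linalg.norm(v[:2]))
y=np.arctan2(-v[0],v[1]);m=(q[0][0]+q[1][0])/2;print('hole xy',m-200*np.array([np.cos(y),np.sin(y),0]))
for nm,b in(('jar',(388,160)),('beaker',(470,211))):print(nm,onplane(K,T,*b,80))
```

```text
pintop (array([539.55198921, 138.25954178, 151.48995779]), [np.float64(0.018979536303251415), np.float64(0.01897953630313583)])
collar? (array([538.68759344, 138.09275495, 104.5706861 ]), [np.float64(0.8630947754811027), np.float64(0.8630947754812659)])
tip [ 478.02771009 -230.80610347    6.5       ]
front edge slope dx/dy [-7.20334018e-02  5.25199571e+02] yaw deg 4.120093613176859 91 [[505.03288152 279.01157526]
 [526.27097845 -14.73533622]]
[(array([729.82544233, 257.68578803, 215.81170945]), [np.float64(1.3262433820295554), np.float64(1.3262433820298727)]), (array([744.78936345,  47.6873803 , 215.574938  ]), [np.float64(1.1843941326217278), np.float64(1.1843941326217078)])]
yaw caps 4.075853773732536 210.53087703360217
hole xy [537.81323777 138.47116709 215.69332373]
jar [ 630.99132168 -244.1704447    80.        ]
beaker [ 494.97113413 -447.58820204   80.        ]
```

The two estimates agree: the hole is at about (538.5,138.4) with yaw 4.1°. The clip grip is at about (406,-249.5), yaw 14.6°. Now I'll move above the clip, turning -140°.

step_arm(targets=[[[0.2,-0.466,0,0,0,-1,1],[0.2,-0.466,0,0,0,-1,1],[0.2,-0.466,0,0,0,-1,1],[0.2,-0.466,0,0,0,-1,1],[0.2,-0.466,0,0,0,-1,1]]])

```text
t: 0.72
ee_pos: [315.6, 447.8, 404.8]
orientation: [1.211, 2.899, 0.0]
ft_force: [0.2, 0.7, 0.4]
width: 88.1
grasp_force: 0.0
```

step_arm(targets=[[[0.2,-0.466,0,0,0,-1,1],[0.2,-0.466,0,0,0,-1,1],[0.2,-0.466,0,0,0,-1,1],[0.2,-0.466,0,0,0,-1,1],[0.2,-0.466,0,0,0,-1,1]]])

```text
t: 1.35
ee_pos: [365.4, 331.3, 404.8]
orientation: [1.696, 2.644, 0.001]
ft_force: [-0.5, 0.5, -0.9]
width: 87.9
grasp_force: 0.0
```

step_arm(targets=[[[0.2,-0.466,0,0,0,-1,1],[0.2,-0.466,0,0,0,-1,1],[0.2,-0.466,0,0,0,-1,1],[0.2,-0.466,0,0,0,-1,1],[0.2,-0.466,0,0,0,-1,1]]])

```text
t: 1.98
ee_pos: [415.1, 214.8, 404.9]
orientation: [2.13, 2.309, 0.001]
ft_force: [-0.6, 0.1, 0.6]
width: 88.1
grasp_force: 0.0
```

step_arm(targets=[[[0.2,-0.466,0,0,0,-1,1],[0.2,-0.466,0,0,0,-1,1],[0.2,-0.466,0,0,0,-1,1],[0.2,-0.466,0,0,0,-1,1],[0.2,-0.466,0,0,0,-1,1]]])

```text
t: 2.6
ee_pos: [464.8, 98.4, 404.8]
orientation: [2.498, 1.904, 0.001]
ft_force: [0.3, 1.2, -0.4]
width: 88.1
grasp_force: 0.0
```

step_arm(targets=[[[-0.08,-0.466,0,0,0,-1,1],[-0.08,-0.466,0,0,0,-1,1],[-0.08,-0.466,0,0,0,-1,1],[-0.08,-0.466,0,0,0,-1,1],[-0.08,-0.466,0,0,0,-1,1]]])

```text
t: 3.22
ee_pos: [444.2, -17.9, 404.8]
orientation: [2.791, 1.442, 0.001]
ft_force: [1.1, -0.1, 0.3]
width: 88.3
grasp_force: 0.0
```

step_arm(targets=[[[-0.08,-0.466,-0.3,0,0,-1,1],[-0.08,-0.466,-0.3,0,0,-1,1],[-0.08,-0.466,-0.3,0,0,-1,1],[-0.08,-0.466,-0.3,0,0,-1,1],[-0.08,-0.466,-0.3,0,0,-1,1]]])

```text
t: 3.85
ee_pos: [424.1, -134.3, 329.5]
orientation: [2.999, 0.935, 0.001]
ft_force: [0.5, -0.1, -1.1]
width: 87.7
grasp_force: 0.0
```

step_arm(targets=[[[-0.08,-0.466,-0.3,0,0,-1,1],[-0.08,-0.466,-0.3,0,0,-1,1],[-0.08,-0.466,0,0,0,-1,1],[-0.08,-0.466,0,0,0,-1,1],[-0.08,-0.466,0,0,0,-1,1]]])

```text
t: 4.47
ee_pos: [404.0, -250.7, 299.9]
orientation: [3.116, 0.4, 0.0]
ft_force: [0.4, 0.3, -0.5]
width: 87.7
grasp_force: 0.0
```

Run:
```python
from h import *
from scipy.spatial.transform import Rotation as Ro
p,K,T=snap('wrist','w1.png');o=readout.get_obs();print(o['t'],o['ee_pos'],o['qpos'].round(3),Ro.from_rotvec(o['orientation']).as_matrix().round(4).tolist())
print((-T[:3,:3].T@T[:3,3]).round(),T[:3,:3].round(2).tolist())
h=cv2.cvtColor(p,cv2.COLOR_RGB2HSV);m=cv2.inRange(h,(6,150,120),(18,255,255));v,u=np.nonzero(m);print(len(u),u.mean(),v.mean(),u.min(),u.max(),v.min(),v.max())
```

```text
4.525 [ 404.08112043 -252.59190607  300.07973879] [-5.830e-01  3.720e-01  2.025e+00 -1.000e-03  7.420e-01  7.360e-01] [[0.9684, 0.2494, 0.0013], [0.2494, -0.9684, -0.0016], [0.0009, 0.0018, -1.0]]
[ 480. -230.  279.] [[0.25, -0.97, -0.0], [-0.93, -0.24, 0.29], [-0.28, -0.07, -0.96]]
455 319.85714285714283 199.94725274725275 313 327 183 215
```

View pics/w1.png

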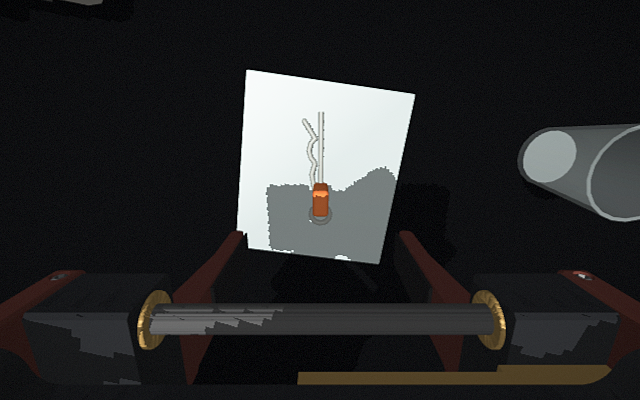

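The wrist view shows the orange grip at (320,200), with the leg running up from (321,183) to its tip at (321,112). The bow is on the left, and the clip lies almost in line with the tool.

Run:
```python
from h import *
D=np.load('pics/w1.png.npz');K,T=D['K'],D['T']
t=onplane(K,T,321,112,6.5);b=onplane(K,T,321,180,6.5);print(t,b)
d=(t-b)[:2];d/=np.linalg.norm(d);print('yaw',np.degrees(np.arctan2(d[1],d[0])),'grip from tip',t[:2]-76.5*d)
for c in((320,183.),(320,215)):print(onplane(K,T,*c,38),onplane(K,T,*c,4))
```

```text
[ 479.36690251 -229.88238445    6.5       ] [ 419.74692732 -245.42170548    6.5       ]
yaw 14.608531879398326 grip from tip [ 405.34002325 -249.17671387]
[ 423.99612209 -243.45756103   38.        ] [ 416.11194556 -245.37981263    4.        ]
[ 396.46195993 -250.60555293   38.        ] [ 384.69964693 -253.53458614    4.        ]
```

step_arm(targets=[[[0.02,0,-0.5,0,0,0,1],[0,0,-0.5,0,0,0,1],[0,0,-0.5,0,0,0,1],[0,0,-0.3,0,0,0,1],[0,0,0,0,0,0,1]]])

```text
t: 5.15
ee_pos: [405.4, -249.4, 209.1]
orientation: [-3.114, -0.406, 0.002]
ft_force: [-0.3, 0.3, -0.1]
width: 87.5
grasp_force: 0.0
```

Run:
```python
from h import *
o=readout.get_obs();print(o['ee_pos'],o['orientation'],o['ft_force'])
```

```text
[ 405.41752888 -249.37764961  209.08199682] [-3.11395798e+00 -4.06458750e-01  2.15295320e-03] [-0.29614467  0.34160661 -0.14186003]
```

step_arm(targets=[[[0,0,-0.2,0,0,0,1],[0,0,-0.14,0,0,0,1],[0,0,0,0,0,0,0.0],[0,0,0,0,0,0,0.0],[0,0,0,0,0,0,0.0]]])

```text
t: 5.78
ee_pos: [406.0, -249.5, 192.9]
orientation: [3.115, 0.408, 0.001]
ft_force: [-0.5, -0.5, -0.2]
width: 61.4
grasp_force: 0.0
```

step_arm(targets=[[[0,0,0,0,0,0,0],[0,0,0,0,0,0,0],[0,0,0,0,0,0,0],[0,0,0,0,0,0,0],[0,0,0,0,0,0,0]]])

```text
t: 6.4
ee_pos: [405.9, -249.4, 192.7]
orientation: [-3.115, -0.408, 0.0]
ft_force: [-0.1, 0.3, -0.1]
width: 14.1
grasp_force: 30.0
```

step_arm(targets=[[[0,0,0.4,0,0,0,0],[0,0,0.7,0,0,0,0],[0,0,0.8,0,0,0,0],[0,0,0.8,0,0,0,0],[0,0,0.34,0,0,0,0]]])

```text
t: 7.02
ee_pos: [406.2, -249.6, 346.9]
orientation: [3.113, 0.408, 0.004]
ft_force: [0.3, -0.7, -0.4]
width: 14.0
grasp_force: 30.0
```

step_arm(targets=[[[0.042,0.4,0,0,0,-0.27,0],[0.042,0.8,0,0,0,-0.27,0],[0.042,0.8,0,0,0,-0.27,0],[0.042,0.8,0,0,0,-0.27,0],[0.042,0.8,0,0,0,-0.27,0]]])

```text
t: 7.65
ee_pos: [416.2, -68.2, 344.7]
orientation: [-3.131, -0.259, -0.0]
ft_force: [0.6, 0.2, -0.5]
width: 13.9
grasp_force: 30.0
```

step_arm(targets=[[[0.042,0.8,0,0,0,-0.27,0],[0.042,0.8,0,0,0,-0.27,0],[0.042,0.8,0,0,0,-0.27,0],[0.042,0.8,0,0,0,-0.27,0],[0.042,0.8,0,0,0,-0.27,0]]])

```text
t: 8.28
ee_pos: [426.7, 131.9, 344.7]
orientation: [3.14, 0.112, -0.0]
ft_force: [0.1, -0.2, -0.5]
width: 14.0
grasp_force: 30.0
```

step_arm(targets=[[[0,0,-0.1,0,0,0,0],[0,0,0,0,0,0,0],[0,0,0,0,0,0,0],[0,0,0,0,0,0,0],[0,0,0,0,0,0,0]]])

```text
t: 8.9
ee_pos: [427.0, 130.1, 339.8]
orientation: [-3.14, -0.111, -0.0]
ft_force: [-0.5, 0.5, -0.2]
width: 14.0
grasp_force: 30.0
```

Run:
```python
from h import *
from scipy.spatial.transform import Rotation as Ro
o=readout.get_obs();print(o['t'],o['ee_pos'],o['ft_force'],o['qpos'].round(3),Ro.from_rotvec(o['orientation']).as_matrix().round(4).tolist())
p,K,T=snap('wrist','w2.png');print((-T[:3,:3].T@T[:3,3]).round())
q,_,_=snap('side','s2.png')
a=cv2.resize(p[0:240,160:480,::-1],(800,600),interpolation=cv2.INTER_CUBIC)
cv2.imwrite('pics/w2z.png',a)
cv2.imwrite('pics/s2z.png',cv2.resize(q[130:205,240:340,::-1],(800,600),interpolation=cv2.INTER_CUBIC))
```

```text
8.9 [427.02872018 130.06243912 339.79465279] [-0.45294121  0.48166383 -0.16281414] [0.269 0.263 2.063 0.    0.816 1.769] [[0.9975, 0.0708, 0.0002], [0.0708, -0.9975, 0.0001], [0.0002, -0.0, -1.0]]
[505. 137. 319.]
```

View pics/w2z.png

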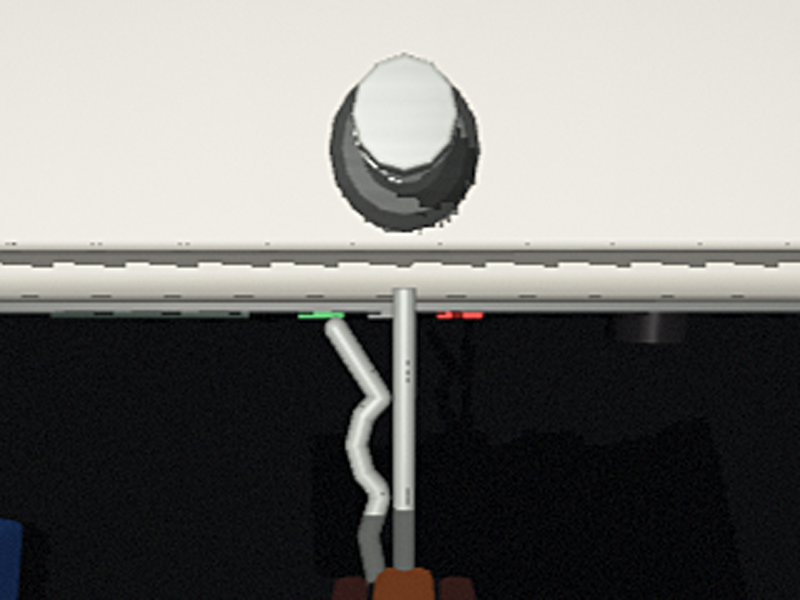

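View pics/s2z.png

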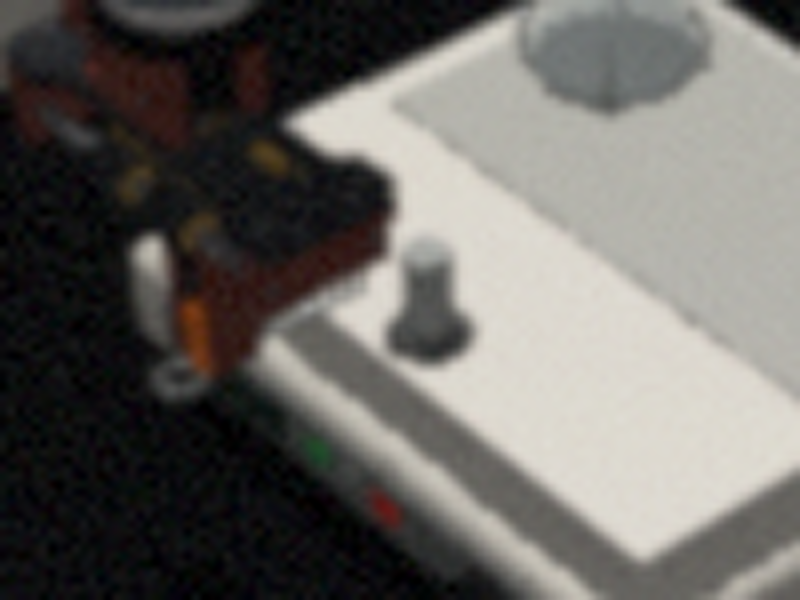

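The wrist view shows the leg's tip at zoom (404,290), in line with the pin top at (405,113) and the collar at (405,150). Next I'll estimate the pin height from the widths and the parallax.

Run:
```python
from h import *
D=np.load('pics/w2.png.npz');K,T=D['K'],D['T'];print(K[0,0],K[0,2])
raw=lambda x,y:(160+x/2.5-.3,y/2.5-.3)
for z in(150,153,156,160,165,170):
    a,b=onplane(K,T,*raw(355,113),z),onplane(K,T,*raw(457,113),z)
    f,k=onplane(K,T,*raw(405,172),z),onplane(K,T,*raw(405,54),z)
    print(z,'width',np.linalg.norm(a-b).round(1),'depth',np.linalg.norm(f-k).round(1),((f+k)/2).round(1))
print('collar w',np.linalg.norm(onplane(K,T,*raw(331,150),112)-onplane(K,T,*raw(479,150),112)))
f=onplane(K,T,*raw(405,232),112);print('collar front->centre',f+20*np.array([.9974,.0715,0]))
for z in (147,150,153.5):print('tip',z,onplane(K,T,*raw(404,289),z))
```

```text
295.51364893975176 321.00959947020027
150 width 21.1 depth 22.0 [538.  138.6 150. ]
153 width 20.7 depth 21.6 [537.4 138.6 153. ]
156 width 20.3 depth 21.3 [536.8 138.6 156. ]
160 width 19.9 depth 20.7 [536.  138.5 160. ]
165 width 19.2 depth 20.1 [535.1 138.5 165. ]
170 width 18.6 depth 19.4 [534.1 138.4 170. ]
collar w 37.97144135583278
collar front->centre [537.1938451  138.53078283 112.        ]
tip 147 [503.21846975 136.39039849 147.        ]
tip 150 [503.25617199 136.39473911 150.        ]
tip 153.5 [503.30015793 136.39980317 153.5       ]
```

Both checks put the pin top at about 152–153 mm, so the hole is at about 139–140. I'll lower the leg to about 139.7 and advance to just short of the pin.

step_arm(targets=[[[0,0,-0.14,0,0,0,0],[0,0,-0.138,0,0,0,0],[0.15,0.011,0,0,0,0,0],[0.2,0.014,0,0,0,0,0],[0,0,0,0,0,0,0]]])

```text
t: 9.62
ee_pos: [445.6, 132.0, 326.0]
orientation: [-3.139, -0.112, -0.002]
ft_force: [-1.3, -0.0, -0.0]
width: 13.7
grasp_force: 30.0
```

step_arm(targets=[[[0.02,0.0014,0,0,0,0,0],[0.02,0.0014,0,0,0,0,0],[0.02,0.0014,0,0,0,0,0],[0.02,0.0014,0,0,0,0,0],[0,0,0,0,0,0,0]]])

```text
t: 10.25
ee_pos: [448.5, 132.1, 325.8]
orientation: [-3.14, -0.113, -0.0]
ft_force: [-0.3, -0.2, -0.3]
width: 13.6
grasp_force: 30.0
```

step_arm(targets=[[[0.015,0.001,0,0,0,0,0],[0.015,0.001,0,0,0,0,0],[0.015,0.001,0,0,0,0,0],[0,0,0,0,0,0,0],[0,0,0,0,0,0,0]]])

```text
t: 10.88
ee_pos: [450.7, 132.2, 325.8]
orientation: [3.14, 0.113, -0.0]
ft_force: [0.9, -0.6, -1.0]
width: 13.7
grasp_force: 30.0
```

step_arm(targets=[[[0.015,0.001,0,0,0,0,0],[0.015,0.001,0,0,0,0,0],[0,0,0,0,0,0,0],[0,0,0,0,0,0,0],[0,0,0,0,0,0,0]]])

```text
t: 11.5
ee_pos: [452.2, 132.3, 325.8]
orientation: [3.14, 0.113, -0.0]
ft_force: [-0.4, 0.2, -0.3]
width: 13.9
grasp_force: 30.0
```

Tip now at about 528.5 with no force yet. I'll keep creeping.

step_arm(targets=[[[0.015,0.001,0,0,0,0,0],[0.015,0.001,0,0,0,0,0],[0,0,0,0,0,0,0],[0,0,0,0,0,0,0],[0,0,0,0,0,0,0]]])

```text
t: 12.12
ee_pos: [453.6, 132.4, 325.8]
orientation: [3.14, 0.113, -0.0]
ft_force: [-0.3, 0.6, -1.1]
width: 13.6
grasp_force: 30.0
```

step_arm(targets=[[[0.015,0.001,0,0,0,0,0],[0.015,0.001,0,0,0,0,0],[0,0,0,0,0,0,0],[0,0,0,0,0,0,0],[0,0,0,0,0,0,0]]])

```text
t: 12.75
ee_pos: [455.2, 132.5, 325.8]
orientation: [-3.14, -0.113, -0.0]
ft_force: [-0.2, 0.8, -1.3]
width: 14.2
grasp_force: 30.0
```

step_arm(targets=[[[0.03,0.0021,0,0,0,0,0],[0.03,0.0021,0,0,0,0,0],[0.03,0.0021,0,0,0,0,0],[0,0,0,0,0,0,0],[0,0,0,0,0,0,0]]])

```text
t: 13.38
ee_pos: [459.7, 132.8, 325.8]
orientation: [3.14, 0.113, -0.0]
ft_force: [-0.1, 0.5, -1.0]
width: 13.7
grasp_force: 30.0
```

step_arm(targets=[[[0.03,0.0021,0,0,0,0,0],[0.03,0.0021,0,0,0,0,0],[0.03,0.0021,0,0,0,0,0],[0,0,0,0,0,0,0],[0,0,0,0,0,0,0]]])

```text
t: 14.0
ee_pos: [464.1, 133.1, 325.7]
orientation: [3.14, 0.113, -0.0]
ft_force: [0.5, 0.4, -0.2]
width: 13.7
grasp_force: 30.0
```

step_arm(targets=[[[0.03,0.0021,0,0,0,0,0],[0.03,0.0021,0,0,0,0,0],[0.03,0.0021,0,0,0,0,0],[0,0,0,0,0,0,0],[0,0,0,0,0,0,0]]])

```text
t: 14.62
ee_pos: [468.7, 133.5, 325.7]
orientation: [3.14, 0.113, -0.0]
ft_force: [-0.1, 0.7, 0.9]
width: 14.0
grasp_force: 30.0
```

step_arm(targets=[[[0.03,0.0021,0,0,0,0,0],[0.03,0.0021,0,0,0,0,0],[0,0,0,0,0,0,0],[0,0,0,0,0,0,0],[0,0,0,0,0,0,0]]])

```text
t: 15.25
ee_pos: [471.5, 133.7, 325.7]
orientation: [-3.14, -0.113, 0.001]
ft_force: [-2.7, 1.8, -1.9]
width: 13.8
grasp_force: 30.0
```

Run:
```python
from h import *
p,K,T=snap('wrist','w3.png')
cv2.imwrite('pics/w3z.png',cv2.resize(p[0:240,160:480,::-1],(800,600),interpolation=cv2.INTER_CUBIC))
```

```text
(no output)
```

View pics/w3z.png

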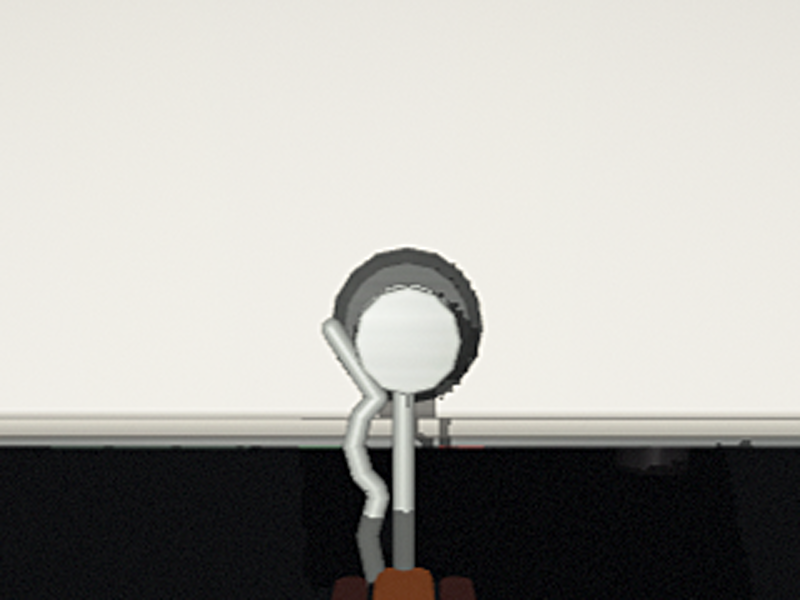

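The leg is in the hole and the bow's flare now touches the pin at zoom (350,340). I'll keep pushing gently.

step_arm(targets=[[[0.03,-0.004,0,0,0,0,0],[0.03,0.0021,0,0,0,0,0],[0.03,0.0021,0,0,0,0,0],[0,0,0,0,0,0,0],[0,0,0,0,0,0,0]]])

```text
t: 15.92
ee_pos: [475.7, 133.8, 325.4]
orientation: [-3.139, -0.113, 0.003]
ft_force: [-5.0, 4.1, -1.6]
width: 13.7
grasp_force: 30.0
```

step_arm(targets=[[[0.03,0.0021,0,0,0,0,0],[0.03,0.0021,0,0,0,0,0],[0,0,0,0,0,0,0],[0,0,0,0,0,0,0],[0,0,0,0,0,0,0]]])

```text
t: 16.55
ee_pos: [478.8, 134.2, 325.5]
orientation: [-3.139, -0.113, 0.003]
ft_force: [-5.0, 5.2, -0.9]
width: 14.0
grasp_force: 30.0
```

step_arm(targets=[[[0.03,0.0021,0,0,0,0,0],[0.03,0.0021,0,0,0,0,0],[0,0,0,0,0,0,0],[0,0,0,0,0,0,0],[0,0,0,0,0,0,0]]])

```text
t: 17.18
ee_pos: [482.6, 134.6, 326.0]
orientation: [-3.138, -0.113, -0.002]
ft_force: [-2.0, 5.4, -1.3]
width: 13.8
grasp_force: 30.0
```

step_arm(targets=[[[0.03,0.0021,0,0,0,0,0],[0.03,0.0021,0,0,0,0,0],[0,0,0,0,0,0,0],[0,0,0,0,0,0,0],[0,0,0,0,0,0,0]]])

```text
t: 17.8
ee_pos: [486.5, 134.9, 326.5]
orientation: [-3.138, -0.113, -0.007]
ft_force: [1.2, 5.6, -1.7]
width: 14.1
grasp_force: 30.0
```

step_arm(targets=[[[0.03,0.0021,0,0,0,0,0],[0.03,0.0021,0,0,0,0,0],[0,0,0,0,0,0,0],[0,0,0,0,0,0,0],[0,0,0,0,0,0,0]]])

```text
t: 18.42
ee_pos: [490.0, 135.2, 326.7]
orientation: [-3.138, -0.113, -0.009]
ft_force: [2.9, 5.8, -1.4]
width: 13.6
grasp_force: 30.0
```

step_arm(targets=[[[0.03,0.0021,0,0,0,0,0],[0.03,0.0021,0,0,0,0,0],[0,0,0,0,0,0,0],[0,0,0,0,0,0,0],[0,0,0,0,0,0,0]]])

```text
t: 19.05
ee_pos: [492.9, 135.3, 326.7]
orientation: [-3.138, -0.113, -0.009]
ft_force: [3.9, 4.7, -2.2]
width: 13.7
grasp_force: 30.0
```

step_arm(targets=[[[0.03,0.0021,0,0,0,0,0],[0.02,0.0014,0,0,0,0,0],[0,0,0,0,0,0,0],[0,0,0,0,0,0,0],[0,0,0,0,0,0,0]]])

```text
t: 19.68
ee_pos: [494.5, 135.2, 326.3]
orientation: [-3.139, -0.113, -0.004]
ft_force: [1.5, 5.6, 0.9]
width: 14.1
grasp_force: 30.0
```

Run:
```python
from h import *
p,K,T=snap('wrist','w4.png');o=readout.get_obs();print(o['ee_pos'],o['ft_force'],o['moment'])
cv2.imwrite('pics/w4z.png',cv2.resize(p[0:240,160:480,::-1],(800,600),interpolation=cv2.INTER_CUBIC))
```

```text
[494.49781043 135.22907123 326.3257696 ] [0.86585917 5.04439653 1.05454438] [ 1.00248817 -0.14994026  0.2208759 ]
```

View pics/w4z.png

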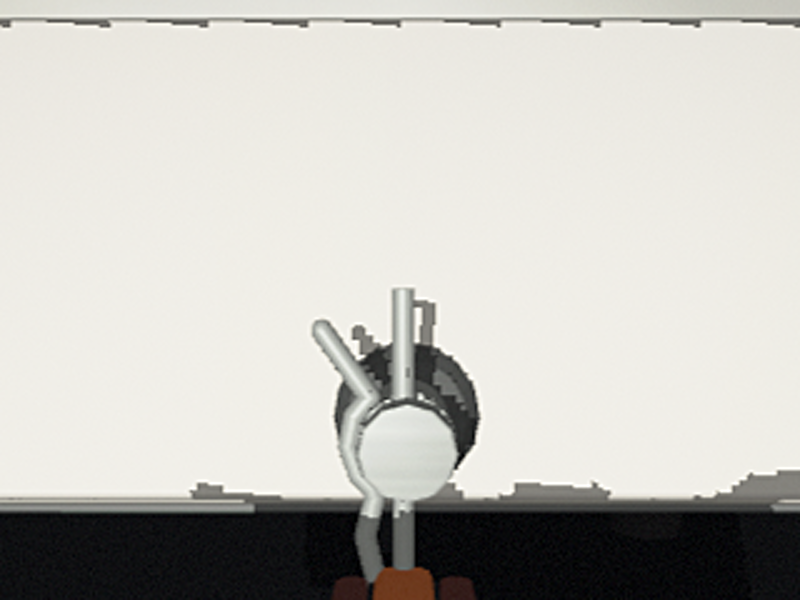

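The clip is clasped: the leg's tip shows at (404,290) beyond the pin, whose top is at (407,451), and the bow wraps the left side. Now I'll check the seat offset.

Run:
```python
from h import *
D=np.load('pics/w4.png.npz');K,T=D['K'],D['T']
raw=lambda x,y:(160+x/2.5-.3,y/2.5-.3)
t=onplane(K,T,*raw(404,289),142)
f,b=onplane(K,T,*raw(407,502),153.5),onplane(K,T,*raw(407,404),153.5)
c=(f+b)/2;d=np.array([.9974,.0715,0]);n=np.array([-.0715,.9974,0])
print(t,c,'seat rel pin',(t-c)@d-34.5,(t-c)@n,np.linalg.norm(f-b))
```

```text
[571.27000954 141.83506953 142.        ] [537.97079879 138.80399334 153.5       ] seat rel pin -1.0706452489085052 0.6423018230724954 21.21706220567548
```

step_arm(targets=[[[0.02,0.004,0,0,0,0,0],[0.01,0.004,0,0,0,0,0],[0,0,0,0,0,0,0],[0,0,0,0,0,0,0],[0,0,0,0,0,0,0]]])

```text
t: 20.35
ee_pos: [495.3, 135.5, 325.9]
orientation: [-3.139, -0.113, -0.001]
ft_force: [-1.2, 4.5, 1.0]
width: 13.8
grasp_force: 30.0
```

step_arm(targets=[[[0,0,0,0,0,0,0.5],[0,0,0,0,0,0,0.5],[0,0,0,0,0,0,0.5],[0,0,0,0,0,0,0.5],[0,0,0,0,0,0,0.5]]])

```text
t: 20.98
ee_pos: [495.2, 135.3, 325.8]
orientation: [3.139, 0.113, -0.0]
ft_force: [-0.5, -0.0, -0.1]
width: 43.9
grasp_force: 0.0
```

step_arm(targets=[[[0,0,0.2,0,0,0,0.5],[0,0,0.4,0,0,0,0.5],[0,0,0.6,0,0,0,0.5],[0,0,0.2,0,0,0,0.5],[0,0,0,0,0,0,0.5]]])

```text
t: 21.6
ee_pos: [495.2, 135.3, 396.4]
orientation: [-3.139, -0.113, -0.003]
ft_force: [0.1, -0.1, 0.2]
width: 43.7
grasp_force: 0.0
```

Run:
```python
from h import *
p,K,T=snap('wrist','w5.png');o=readout.get_obs();print(o['t'],o['ee_pos'],o['ft_force'])
cv2.imwrite('pics/w5z.png',cv2.resize(p[80:320,160:480,::-1],(800,600),interpolation=cv2.INTER_CUBIC))
```

```text
21.65 [494.97634537 135.24854724 395.5622677 ] [ 1.1054911  -0.06106771 -0.00911196]
```

View pics/w5z.png

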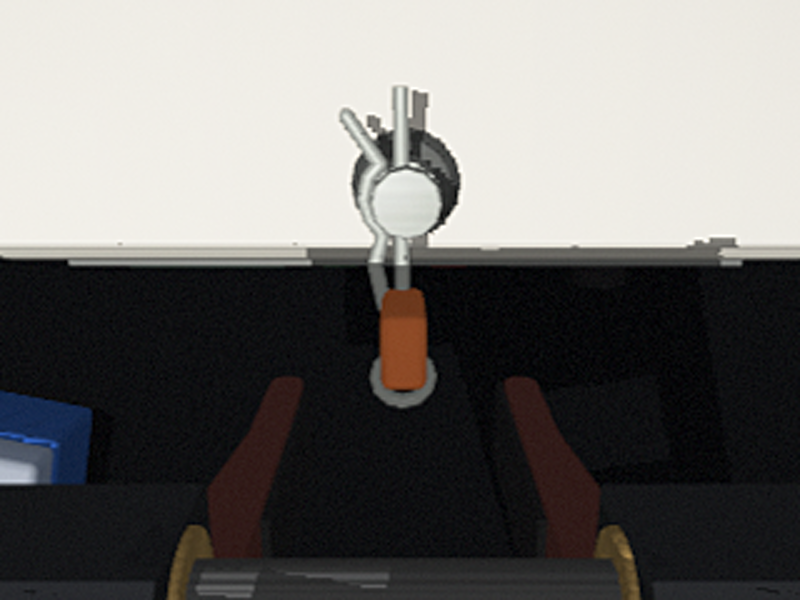

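The clip hangs on the pin on its own: tip at (400,87), pin top at (407,201), bow clasped on the left, and the fingers are clear. I'll check the seat and hand in if it is within tolerance.

Run:
```python
from h import *
D=np.load('pics/w5.png.npz');K,T=D['K'],D['T']
raw=lambda x,y:(160+x/2.5-.3,80+y/2.5-.3)
t=onplane(K,T,*raw(400,86),140)
f,b=onplane(K,T,*raw(407,239),153.5),onplane(K,T,*raw(407,165),153.5)
c=(f+b)/2;d=np.array([.9974,.0715,0]);n=np.array([-.0715,.9974,0])
s=(t-c)@d-34.5;print('seat rel pin',s,(t-c)@n,np.linalg.norm(f-b))
if abs(s)<3.5: print(ctrl.close_job())
```

```text
seat rel pin -0.746800628187664 2.139372482544557 22.464860334292165
the job is handed in; nothing more can be done
None
```

The R-clip is on the lock pin: its leg is through the cross hole, the bow is clasped round the pin and the clip is released. I handed the job in at about 22 s; the last picture put the seat about 0.7 mm short of the pin's axis along the hole, and the wrist force readings stayed below about 8 N.

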